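# Take the blank reading with the dip probe

## Task

Take a blank reading on the optical meter: first turn its selector knob so that the pointer lines up with the set-point tab on the rim of the dial, leaving the tab itself where it is. Then lift the hand-held dip probe out of its cradle, lower its tip to about half the depth of the tall narrow steel cup without touching the cup, and keep it there for two seconds. Finally lay the probe back in its cradle the way it was, without letting it fall, and let go; do not disturb the cup or the other vessels.

Things in the scene. Friction and masses are not known exactly. Their poses are not given: they have to be found in the camera images.
- probe: Loose L-shaped dip probe, 0.16 kg: a grey straight handle 150 long (x), 24 wide (y), 28 high (z); 65 in front of its middle a steel shaft, 10 in diameter, points down to 100 below the handle's underside (black collar, 18 in diameter, on its top 12). Origin: middle of the handle's underside; x towards the shaft end, z up.
- probe_grip (a point): Middle of the probe's handle, 14 above its underside: the place to hold it, from above across the 24 mm width; axes as the probe.
- probe_tip (a point): Lower end of the probe's shaft, at (65, 0, -100) from the probe's origin; axes as the probe.
- cradle: Fixed aluminium cradle: base 110 (x) by 76 (y) by 10; two uprights at x = -40 and +40, each 8 thick, with a flared notch on top (floor 125 above the table, 29 wide at the floor, 52 at the mouth, cheeks to 148). The handle lies in both notches, its shaft hanging in front of the +x upright. 72 clear between uprights. Origin: middle of the base's underside; x along the handle.
- cradle_rest (a point): Where the middle of the handle (probe_grip) belongs when the probe lies home: 139 above the cradle's origin; axes as the cradle.
- cradle_tip_home (a point): Where the probe's tip hangs when the probe lies home: (65, 0, 25) from the cradle's origin.
- cup: Loose steel reference cup, the tall narrow open one: round, 70 high, 60 outside (rim 64), walls 4, inside 52 wide, floor 6 thick so 64 deep; 0.35 kg. Origin: centre of its underside.
- cup_rim (a point): Centre of the cup's mouth, at rim height, 70 above its underside.
- dish: Bystander: loose shallow steel bowl, 88 across, 28 high. Origin: centre of its underside.
- jar: Bystander: loose closed glass jar with a black lid, 56 across, 85 high. Origin: centre of its underside.
- flask: Bystander: loose conical amber glass flask, 72 across at the foot, 108 high. Origin: centre of its underside.
- meter: Fixed cream-coloured meter box, 170 (x) by 140 (y), flat top 60 above the table, with the round dial in the middle of its top. Origin: centre of its underside; its display faces its -x.
- selector (a joint): Angle of the selector knob about the vertical, rad, growing counter-clockwise seen from above, range 0 to 2.2; at 0 the pointer points along the meter's +x. Turns with light friction and stays where left.
- selector_grip (a point): On the knob's axis, 93 above the table, at the height to grip. Black knob: disc 54 across, 7 high, with an upright bar 50 long, 14 wide, its top 101 above the table; x of this frame is along the bar towards the pointer (a small nose at the foot and a white line on top of that half).
- set_index (a joint): Angle of the set-point tab about the same axis, same zero and sense as the selector: the pointer is on the tab when the two angles are equal. Stiff; to be left alone.
- index_tab (a point): Top of the set-point tab: a steel block 18 long radially, 6 wide, 6 high, on the dial's rim 48 from the knob's axis, top 67 above the table; x of this frame points outwards from the axis through the tab.
There are look-alikes about, which are no part of the job. What is meant by the probe is not orange, and is the larger of those in its own colour.

How it is judged:
On the way, in this order (a step that is already met when the one before it is completed fails the run):
1. the knob's pointer is on the set-point tab, within 0.12 rad (7 degrees) (angle between the x axis of selector_grip and the x axis of index_tab, either way round below 0.12 rad), for 0.3 s.
2. the probe's tip is inside the cup, 20 to 56 mm below the rim, within 20 mm of its axis, with the pointer still on the tab, for 1 s (horizontal distance between probe_tip and cup_rim below 0.02 m and z of probe_tip in the frame of cup_rim between -0.056 and -0.02 m and linear speed of probe below 0.05 m/s and angle between the x axis of selector_grip and the x axis of index_tab, either way round below 0.12 rad), for 1 s.
At the end, for the whole second after the job is handed in: The probe lies at rest in both notches of its cradle, shaft end forward as before: middle of the handle within 16 mm (and no more than 5 mm above) and tip within 22 mm of their home points; pointer within 0.12 rad (7 degrees) of the tab; cup upright, within 15 mm of where it stood (distance between probe_grip and cradle_rest below 0.016 m and distance between probe_tip and cradle_tip_home below 0.022 m and z of probe_grip in the frame of cradle_rest below 0.005 m and linear speed of probe below 0.02 m/s and angle between the x axis of selector_grip and the x axis of index_tab, either way round below 0.12 rad and angle between cup's own z axis and vertical below 0.1 rad and distance of cup from where it was at the start of the episode below 0.015 m); the robot touches nothing.
It fails at once if the probe touches the cup (more than 1 N) (contact force between probe and cup above 1 N).
It fails at once if the cup is moved by more than 15 mm or tipped (distance of cup from where it was at the start of the episode above 0.015 m or angle between cup's own z axis and vertical above 0.2 rad).
It fails at once if the dish, jar or flask is moved by more than 15 mm or tipped over (distance of any of dish, jar, flask from where it was at the start of the episode above 0.015 m or angle between any of dish, jar, flask's own z axis and vertical above 0.3 rad).
It fails at once if the set-point tab is moved by more than 5 mm (distance of index_tab from where it was at the start of the episode above 0.005 m).
It fails at once if the probe is let fall (faster than 0.5 m/s with no finger on it) (contact force between the fingers and probe below 0.05 N and linear speed of probe above 0.5 m/s).
It also fails if it takes over 72 s, if anything falls off the work surface, if the arm or the gripper's body presses on something with over 40 N, if the wrist force passes 120 N, or if a joint passes its speed limit or range.

## Robot

A 7-joint arm with a two-finger parallel gripper is mounted at the origin on the work surface. World frame = base frame: x ahead of the robot, y to its left, z up, the work surface at z = 0. Lengths are in m, angles in rad, forces in N, time in s.
With the tool pointing down it reaches from about 0.4 to 0.85 m from the base axis. Payload 10.4 kg.
Tool frame: the origin (TCP) lies between the finger pads; the fingertips stand 19 mm ahead of it and the grasp point (between the pads) is the TCP (manip.tips_ahead is the distance from the TCP to the fingertips, in m); z points along the fingers, y is the line along which they close (so a half turn about z gives the same grasp; the last joint's range is limited). The gripper opens to 85 mm and grips with 20 to 120 N. Pads are 22 mm wide; open, the fingers measure 114 mm over their backs; the gripper's body (76 mm by 85 mm) begins 54 mm behind the grasp point. The pads swing forward as they close: fully open they stand 13 mm farther back than shut.
Start: joints at [-1.165, 0.332, -0.065, 1.46, 0.022, 1.35, -0.088], TCP at [0.26, 0.568, 0.228] pointing down, gripper open.
Joint ranges: [-2.6, 2.6], [-0.5, 2.12], [-1.47, 1.34], [0.16, 2.42], [-1.27, 4.41], [0.06, 2.06], [-2.6, 2.6]. Speed limits (rad/s): [2.22, 2.22, 2.79, 2.79, 3.14, 3.14, 3.14].

## Interface

Orientations are given as a unit quaternion [x, y, z, w].
In Python, from workcell import manip, viewer gives the robot as it stands.
- The arm moves only by the tool arm_command, never from a script. Its argument "series" is text: rows parted by semicolons, each of 5 numbers parted by spaces: the closure, from 0 (fully open) to 1 (shut), then the shift along the tool's x, y, z normalised to -1 to 1, where 1 is 0.4 m, then the turn about the tool's z normalised to -1 to 1, where 1 is 180 degrees. In form: jaw tx ty tz spin; .... A call has exactly 10 rows; each row shifts and turns the commanded pose from where the row before left it, along the tool's axes as they then stand; what a row does not reach is not made up. A row lasts 1/8 s, in which the tool goes at most 62.5 mm and 10.7 degrees, less where a joint would pass 70% of its speed; a pose out of reach is approached as far as the arm can. A call with a number of a shift or a turn outside -1 to 1 is refused whole. A call with a gripper value outside its range is refused whole. The fingers move at their own pace and stop on an object; "newtons" is the grip in N (left out, the last holds). Time passes only in rows, so rows that do not move let the fingers close, or fill a call up. It gives the time, the measured TCP pose, the force, the opening and the grip force at its end, in the units of the state.
- manip.get_obs(): the state, without advancing time (a new reading comes with each control period).
- viewer.camera(name): name is "side" or "top"; returns a dict with "pixels" (480x640x3 uint8, red, green, blue), "intrinsics" (3x3 intrinsics, pixels), "extrinsics" (4x4, takes a point from world to camera coordinates). Camera axes: x right, y up, looking along -z (the intrinsics and any distortion apply to the point x, -y, -z); pixel columns grow to the right and rows downward; lengths in m; the calibration is good to about 2 mm. A picture is of the moment at which its call begins. There is no depth.
- manip.hand_in(): hands the job in; it is judged then, once.
The state is a dict: "clock": time; "joint_pos": joint angles; "joint_velocities": joint speeds; "tau": joint torques, N m; "position": TCP position; "ee_rot": TCP orientation; "ft_force": force on the tool from outside, world axes, zero at the start; "torque": the same for the moment, N m; "grip_width": opening from 0.0 (shut) to 1.0 (fully open); "grasp_force": force on a finger pad.
Only numpy, scipy, OpenCV 4.12 (cv2) and the standard library are available. Lean on these libraries where they do the work, as an engineer would, in place of code of your own. Each camera call takes 0.05 s, during which the arm holds its last target. There are 200 camera calls.

## Working session

There is one attempt and no reset: what is moved stays moved. The work goes in short steps, Python scripts to look and compute and a tool call to move; the robot and the scene stay as the last step left them, time stands still between calls to the robot, and variables do not carry over. Pictures are saved under pics/ and viewed, at most 10 in all, crops included, and the job is handed in when it is done.

Besides the shell and the picture viewer there is one more tool, called after "Emit:" in YAML: its name, and indented under it one key for each argument. arm_command: Moves the arm, as the interface text tells. Scaled input: -1 to 1 covers 0.4 m each way for a shift and 180 degrees each way for a turn. Its arguments: {"type":"object","properties":{"series":{"type":"string"},"newtons":{"type":"number"}},"required":["series"]}

```bash
mkdir -p pics; python3 - <<'E'
from workcell import manip, viewer
import cv2,numpy as np
for n in("top","side"):
    d=viewer.camera(n); cv2.imwrite(f"pics/{n}0.png",d["pixels"][:,:,::-1]); np.savez(f"{n}.npz",**{k:d[k] for k in("intrinsics","extrinsics","pixels")}); print(n,d["intrinsics"],d["extrinsics"].round(4), [k for k in d])
o=manip.get_obs(); print(o)
E
```

```text
top [[503.64058402   0.         319.01413038]
 [  0.         503.64058402 245.21698331]
 [  0.           0.           1.        ]] [[ 0.0275 -0.9995  0.0126 -0.098 ]
 [ 0.9977  0.0282  0.0619 -0.52  ]
 [-0.0622  0.0109  0.998  -1.0552]
 [ 0.      0.      0.      1.    ]] ['pixels', 'intrinsics', 'extrinsics']
side [[550.71275979   0.         326.34490021]
 [  0.         550.71275979 239.89630894]
 [  0.           0.           1.        ]] [[ 0.7426 -0.6696  0.0155 -0.4346]
 [ 0.478   0.5461  0.688  -0.2677]
 [-0.4691 -0.5035  0.7256 -0.9716]
 [ 0.      0.      0.      1.    ]] ['pixels', 'intrinsics', 'extrinsics']
{'clock': 0.1, 'joint_pos': array([-1.16462011,  0.33281006, -0.06470634,  1.46085709,  0.02159057,
        1.34989793, -0.08851524]), 'joint_velocities': array([-0.00069543, -0.00137841, -0.00171689, -0.00112275,  0.00022381,
       -0.00172031,  0.00056835]), 'tau': array([ 2.36560969e-03, -6.26750135e+01,  4.96806297e-02, -3.92423916e+01,
        1.62742089e-02,  7.11085697e-03,  2.40988635e-05]), 'position': array([0.25970406, 0.56811434, 0.22749476]), 'ee_rot': array([ 2.12745683e-01,  9.77107398e-01, -6.28614181e-04, -1.13101097e-04]), 'ft_force': array([0.00246479, 1.21063553, 0.27819863]), 'torque': array([ 0.01628985,  0.03188554, -0.0176804 ]), 'grasp_force': 0.0, 'grip_width': 0.9996197051712233}
```

View pics/top0.png

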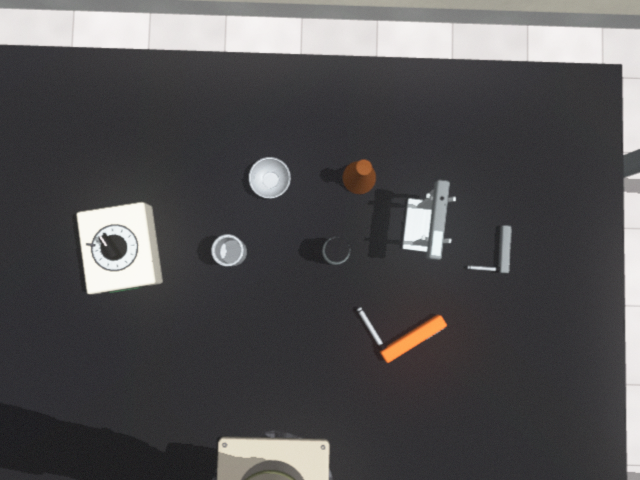

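View pics/side0.png

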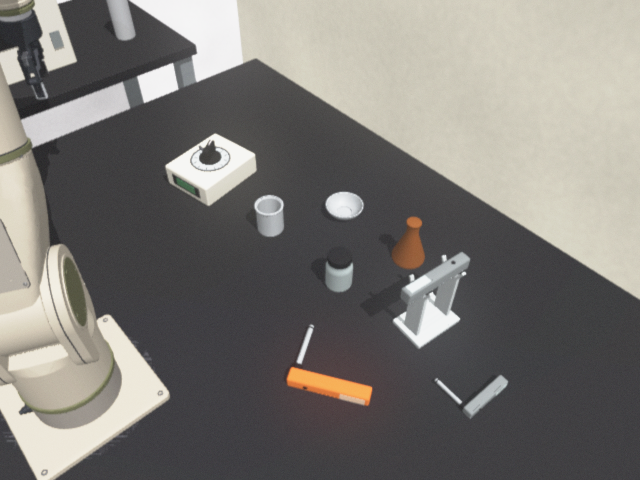

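The top view shows the meter at about (115,247), the cup at (229,250), the dish at (270,178), the flask at (360,177) and the jar at (337,250). The cradle with the grey probe is at (438,220). The small grey probe at (505,250) and the orange one at (413,340) are the look-alikes. I'll zoom in on the meter, cradle and cup.

```bash
python3 - <<'E'
import cv2,numpy as np
def c(n,x,y,w,h):
    p=np.load(f"{n}.npz")["pixels"][y:y+h,x:x+w,::-1]
    return cv2.resize(p,(400,300),interpolation=cv2.INTER_CUBIC)
# scales: 4x
a=np.vstack([np.hstack([c("top",65,205,100,75),c("side",165,125,100,75)]),np.hstack([c("top",385,172,100,75+0),c("side",385,240,100,75)])])
cv2.imwrite("pics/z1.png",a)
E
```

```text
(no output)
```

View pics/z1.png

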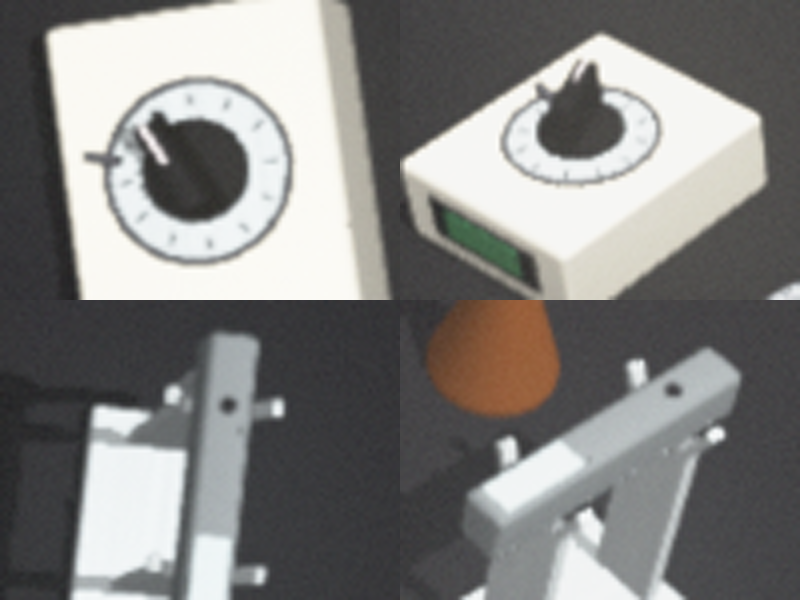

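The zoomed crops (4x) show the following:
- **Pointer:** in the top view the white line runs from (165,163) to (138,128), so the pointer aims up and to the left.
- **Tab:** it spans (85,157) to (120,160).
- **Handle:** its far end is at about (228,335).

Next I need to confirm which end carries the shaft, and get the cup rim.

```bash
python3 - <<'E'
import cv2,numpy as np
def c(n,x,y,w,h,g=0.5):
    p=np.load(f"{n}.npz")["pixels"][y:y+h,x:x+w,::-1]
    p=(255*(p/255.)**g).astype(np.uint8)
    return cv2.resize(p,(400,300),interpolation=cv2.INTER_CUBIC)
a=np.vstack([np.hstack([c("top",370,170,133,100),c("side",375,245,133,100)]),np.hstack([c("top",195,220,67,50,.9),c("side",235,188,67,50,.9)])])
cv2.imwrite("pics/z2.png",a)
E
```

```text
(no output)
```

View pics/z2.png

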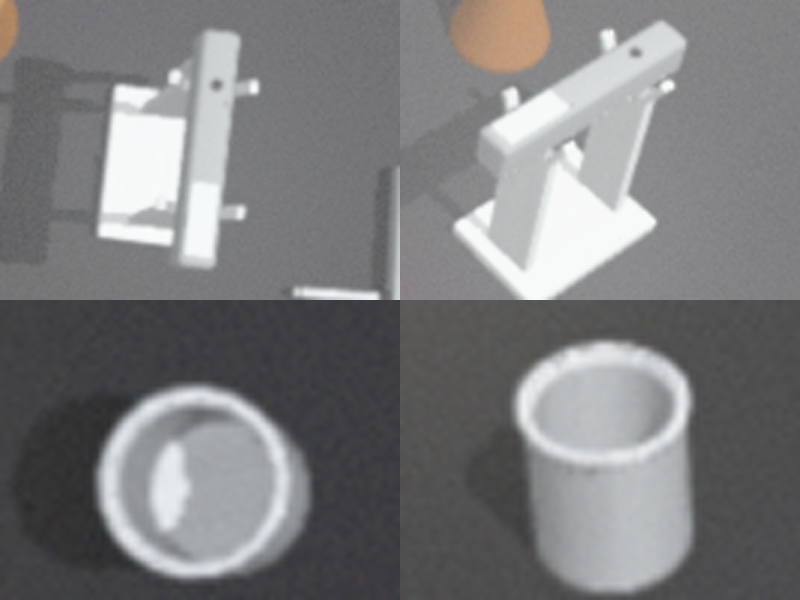

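The near end of the handle shows no shaft, and the far end casts an extra thin shadow, so the shaft is probably at the far (+x) end. I'll triangulate, then check that by projecting the model.

```bash
cat > h.py <<'E'
import cv2,numpy as np
def P(n):
    d=np.load(f"{n}.npz"); F=np.diag([1,-1,-1]); return d["intrinsics"]@F@d["extrinsics"][:3]
def proj(n,X):
    q=P(n)@np.r_[X,1]; return q[:2]/q[2]
def full(c,x0,y0,s): return (np.array(c)+.5)/s-.5+[x0,y0]
def tri(a,b):
    X=cv2.triangulatePoints(P("top"),P("side"),np.float64(a).reshape(2,1),np.float64(b).reshape(2,1)).ravel(); X=X[:3]/X[3]
    return X, np.linalg.norm(proj("top",X)-a), np.linalg.norm(proj("side",X)-b)
def onz(n,c,z):
    M=P(n); H=M[:,[0,1,3]].copy(); H[:,2]+=M[:,2]*z
    v=np.linalg.solve(H,np.r_[c,1]); return v[:2]/v[2]
E
python3 - <<'E'
from h import *
np.set_printoptions(precision=4,suppress=True)
s=400/133; s6=400/67
T=lambda c:full(c,370,170,s); S=lambda c:full(c,375,245,s)
T4=lambda c:full(c,385,172,4); S4=lambda c:full(c,385,240,4)
print("dot",*tri(T((216,85)),S((236,52))))
L={"FL":(T4((213,34)),S4((310,48))),"FR":(T4((259,42)),S4((340,76))),"NL":(T((185,258)),S4((67,193))),"NR":(T((215,263)),S4((102,222)))}
for k,(a,b) in L.items(): print(k,*tri(a,b),onz("top",a,.153),onz("side",b,.153))
print("cup",*tri(full((195,181),195,220,s6),full((204,102),235,188,s6)), onz("top",full((195,181),195,220,s6),.07))
M=lambda c:full(c,65,205,4); N=lambda c:full(c,165,125,4)
print("dialc",*tri(M((200,170)),N((181,135))),onz("top",M((200,170)),.062),onz("side",N((181,135)),.062))
for k,a,z in(("tabin",(120,160),.067),("tabout",(85,157),.067),("line1",(138,128),.101),("line2",(165,163),.101),("nose",(157,118),.07),("meterTL",(48,35),.06),("disc",(197,170),.07)): print(k,onz("top",M(a),z))
print("side",onz("side",N((141,90)),.067),"line",onz("side",N((182,62)),.101),onz("side",N((173,80)),.101))
E
```

```text
dot [ 0.6097 -0.3094  0.1533] 0.306249304252063 0.26765723680728865
FL [ 0.6439 -0.303   0.1507] 0.4722122019778073 0.40625119970353557 [ 0.6428 -0.3018] [ 0.6426 -0.3044]
FR [ 0.6399 -0.3238  0.1522] 0.04388719518217466 0.03826481754378481 [ 0.6396 -0.3235] [ 0.6392 -0.3242]
NL [ 0.4987 -0.2893  0.1524] 1.5705539951646954 1.4236355351532117 [ 0.5009 -0.2911] [ 0.4962 -0.2882]
NR [ 0.4973 -0.309   0.1522] 0.732157031303161 0.6704604013318948 [ 0.4983 -0.3098] [ 0.4958 -0.3088]
cup [0.5048 0.1016 0.0702] 0.17293775925966637 0.13314670878537554 [0.5045 0.1018]
dialc [0.504  0.3311 0.0622] 0.06446506795746366 0.04560420757828581 [0.5042 0.3311] [0.5041 0.3314]
tabin [0.5078 0.3695]
tabout [0.5088 0.3872]
line1 [0.522  0.3469]
line2 [0.5052 0.3329]
nose [0.5294 0.3509]
meterTL [0.5709 0.4125]
disc [0.5037 0.3295]
side [0.5074 0.3787] line [0.5199 0.3444] [0.5059 0.333 ]
```

```bash
cat >> h.py <<'E'
def go(x,y,z,yaw):
    from workcell import manip
    from scipy.spatial.transform import Rotation as Rn
    o=manip.get_obs(); R=Rn.from_quat(o["ee_rot"]).as_matrix(); p=o["position"]
    cur=np.degrees(np.arctan2(R[1,0],R[0,0])); d=(cur-yaw+180)%360-180
    print("t %.2f p %s yaw %.2f tilt %.4f | shift norm %s spin %.4f | F %s grip %.3f %.1f"%(o["clock"],p.round(4),cur,R[2,2],(R.T@(np.array([x,y,z])-p)/.4).round(4),d/180,o["ft_force"].round(1),o["grip_width"],o["grasp_force"]),"q",o["joint_pos"].round(2))
E
python3 - <<'E'
from h import *
yaw=np.radians(-5.8);c=np.array([.5695,-.3064,.125]);R=np.array([[np.cos(yaw),-np.sin(yaw),0],[np.sin(yaw),np.cos(yaw),0],[0,0,1]])
out=[]
for n,x0,y0 in(("top",390,170),("side",390,245)):
    w,h=100,100; k=4 
    im=np.load(f"{n}.npz")["pixels"][y0:y0+h,x0:x0+w,::-1]
    im=(255*(im/255.)**.5).astype(np.uint8)
    im=cv2.resize(im,None,fx=4,fy=4,interpolation=cv2.INTER_CUBIC)
    q=lambda p:tuple(int(v) for v in np.round((proj(n,c+R@np.array(p))-[x0,y0]+.5)*k-.5))
    for z in(0,.028):
        P4=[q((a,b,z)) for a,b in((.075,.012),(.075,-.012),(-.075,-.012),(-.075,.012))]
        cv2.polylines(im,[np.array(P4)],True,(0,255,0) if z else (255,255,0),1)
    for b in(.005,-.005): cv2.line(im,q((.065,b,0)),q((.065,b,-.1)),(0,0,255),1)
    cv2.polylines(im,[np.array([q((a,b,-.125)) for a,b in((.055,.038),(.055,-.038),(-.055,-.038),(-.055,.038))])],True,(255,0,255),1)
    out.append(im)
cv2.imwrite("pics/ov.png",np.hstack(out))
E
```

```text
(no output)
```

View pics/ov.png

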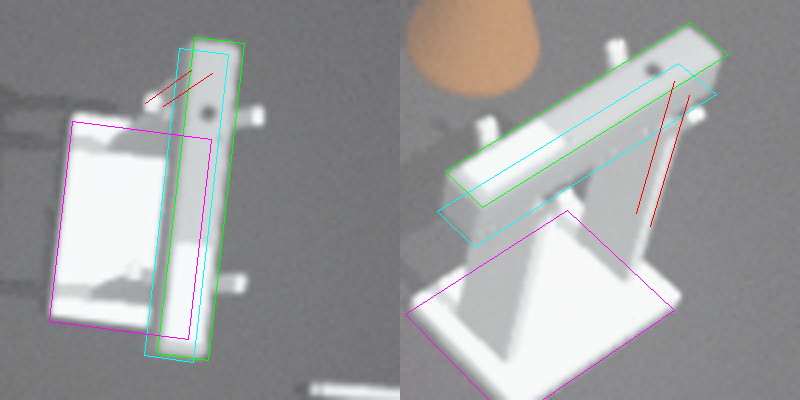

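Emit:
arm_command:
  series: "0 0 0 0 0.055; 0 0 0 0 0.055; 0 0 0 0 0.055; 0 0 0 0 0.055; 0 0 0 0 0.055; 0 0 0 0 0.055; 0 0 0 0 0.055; 0 0 0 0 0.055; 0 0 0 0 0.055; 0 0 0 0 0.055"

```text
clock: 1.35
position: [0.2597, 0.5682, 0.2278]
ee_rot: [0.883, 0.47, -0.0, 0.0]
ft_force: [0.3, -1.4, 0.2]
grip_width: 1.0
grasp_force: 0.0
```

The overlay matches: the handle outline sits on the top face to within about 1 mm. The shaft lines fall on the grey strip at the far end, at about (165,90), and nothing is at the near end. The cradle base sits about 3 mm further along +x than the probe's middle. Next is the knob.

```bash
python3 -c "
from h import *
go(.504,.3312,.16,39.3)
from scipy.spatial.transform import Rotation as R
d=np.array([.504-.2597,.3312-.5682]);a=np.radians(39.3);x=np.array([np.cos(a),np.sin(a)]);y=np.array([np.sin(a),-np.cos(a)])
print(d@x/.4,d@y/.4)"
```

```text
t 1.35 p [0.2597 0.5682 0.2278] yaw 56.11 tilt -1.0000 | shift norm [-0.1512  0.8373  0.1697] spin 0.0934 | F [ 0.3 -1.4  0.2] grip 1.000 0.0 q [-1.35  0.33  0.17  1.47 -0.06  1.35 -1.77]
0.09734474105864019 0.8453376922202313
```

Emit:
arm_command:
  series: "0 0 0 0 0.047; 0 0 0 0 0.046; 0 0.014 0.12 0 0; 0 0.014 0.12 0 0; 0 0.014 0.12 0 0; 0 0.014 0.12 0 0; 0 0.014 0.12 0 0; 0 0.014 0.12 0 0; 0 0.013 0.125 0 0; 0 0 0 0 0"

```text
clock: 2.6
position: [0.5086, 0.3286, 0.228]
ee_rot: [0.942, 0.336, 0.0, 0.001]
ft_force: [-0.0, 0.1, 0.2]
grip_width: 1.0
grasp_force: 0.0
```

```bash
python3 -c "
from h import *
go(.504,.3312,.095,39.3)"
```

```text
t 2.60 p [0.5086 0.3286 0.228 ] yaw 39.27 tilt -1.0000 | shift norm [-0.0045 -0.013   0.3325] spin -0.0002 | F [-0.   0.1  0.2] grip 1.000 0.0 q [-0.97  0.3   0.39  1.54 -0.11  1.33 -1.45]
```

Emit:
arm_command:
  series: "0 0 0 0.05 0; 0 0 0 0.05 0; 0 0 0 0.05 0; 0 0 0 0.05 0; 0 0 0 0.05 0; 0 0 0 0 0; 0 0 0 0 0; 0 0 0 0 0; 0 0 0 0 0; 0 0 0 0 0"

```text
clock: 3.85
position: [0.5057, 0.3332, 0.1285]
ee_rot: [0.941, 0.339, 0.0, -0.0]
ft_force: [1.3, -0.6, 1.5]
grip_width: 1.002
grasp_force: 0.0
```

```bash
python3 -c "
from h import *
go(.504,.3312,.095,39.3)"
```

```text
t 3.85 p [0.5057 0.3332 0.1285] yaw 39.69 tilt -1.0000 | shift norm [-0.0065  0.0012  0.0838] spin 0.0022 | F [ 1.3 -0.6  1.5] grip 1.002 0.0 q [-0.96  0.37  0.37  1.66 -0.15  1.14 -1.43]
```

Emit:
arm_command:
  series: "0 -0.006 0 0.028 0.002; 0 0 0 0.028 0; 0 0 0 0.027 0; 0 0 0 0 0; 0 0 0 0 0; 1 0 0 0 0; 1 0 0 0 0; 1 0 0 0 0; 1 0 0 0 0; 1 0 0 0 0"
  newtons: 25

```text
clock: 5.1
position: [0.504, 0.3314, 0.0952]
ee_rot: [0.942, 0.336, 0.0, 0.0]
ft_force: [-0.1, -1.7, 2.2]
grip_width: 0.149
grasp_force: 25.3
```

```bash
python3 -c "
from h import *
go(.504,.3312,.095,39.3)"
```

```text
t 5.10 p [0.504  0.3314 0.0952] yaw 39.32 tilt -1.0000 | shift norm [-0.0003  0.0004  0.0006] spin 0.0001 | F [-0.1 -1.7  2.2] grip 0.149 25.3 q [-0.95  0.4   0.37  1.69 -0.16  1.08 -1.42]
```

Emit:
arm_command:
  series: "1 0 0 0 -0.032; 1 0 0 0 -0.032; 1 0 0 0 -0.032; 1 0 0 0 -0.032; 1 0 0 0 -0.032; 1 0 0 0 -0.032; 1 0 0 0 -0.032; 1 0 0 0 -0.032; 1 0 0 0 0; 1 0 0 0 0"

```text
clock: 6.35
position: [0.5044, 0.3312, 0.0952]
ee_rot: [0.736, 0.677, 0.0, 0.0]
ft_force: [2.7, -2.7, 1.2]
grip_width: 0.15
grasp_force: 25.2
```

Emit:
arm_command:
  series: "1 0 0 0 0; 0 0 0 0 0; 0 0 0 0 0; 0 0 0 0 0; 0 0 0 0 0; 0 0 0 -0.05 0; 0 0 0 -0.1 0; 0 0 0 -0.1 0; 0 0 0 -0.1 0; 0 0 0 0 0"

```text
clock: 7.6
position: [0.505, 0.3325, 0.2387]
ee_rot: [0.735, 0.678, 0.003, 0.0]
ft_force: [0.0, 0.7, -0.2]
grip_width: 1.001
grasp_force: 0.0
```

```bash
python3 -c "
from h import *
go(.5695,-.3064,.25,-5.8)"
```

```text
t 7.60 p [0.505  0.3325 0.2387] yaw 85.40 tilt -1.0000 | shift norm [-1.579   0.2888 -0.0341] spin 0.5067 | F [ 0.   0.7 -0.2] grip 1.001 0.0 q [-0.85  0.28  0.24  1.52 -0.07  1.35 -0.69]
```

Emit:
arm_command:
  series: "0 -0.08 0.015 0 0; 0 -0.12 0.022 0 0; 0 -0.12 0.022 0 0; 0 -0.12 0.022 0 0; 0 -0.12 0.022 0 0; 0 -0.12 0.022 0 0; 0 -0.12 0.022 0 0; 0 -0.12 0.022 0 0; 0 -0.12 0.022 0 0; 0 -0.12 0.022 0 0"

```text
clock: 8.85
position: [0.5512, -0.1391, 0.2343]
ee_rot: [0.735, 0.678, -0.0, -0.0]
ft_force: [0.8, 0.8, -0.4]
grip_width: 1.001
grasp_force: 0.0
```

Emit:
arm_command:
  series: "0 -0.12 0.022 0 0; 0 -0.12 0.022 0 0; 0 -0.12 0.022 0 0; 0 -0.06 0.01 0 0; 0 0 0 0 0.055; 0 0 0 0 0.055; 0 0 0 0 0.055; 0 0 0 0 0.055; 0 0 0 0 0.055; 0 0 0 0 0.055"

```text
clock: 10.1
position: [0.5681, -0.3074, 0.234]
ee_rot: [0.975, 0.222, -0.0, -0.0]
ft_force: [-0.5, -0.4, 1.0]
grip_width: 0.999
grasp_force: 0.0
```

```bash
python3 - <<'E'
from h import *
go(.5695,-.3064,.139,-5.8)
from workcell import viewer
o=[]
for n,x,y in(("top",65,205),("side",165,125)):
    p=viewer.camera(n)["pixels"][y:y+75,x:x+100,::-1]; o.append(cv2.resize(p,(400,300),interpolation=cv2.INTER_CUBIC))
cv2.imwrite("pics/knob.png",np.hstack(o))
E
```

```text
t 10.10 p [ 0.5681 -0.3074  0.234 ] yaw 25.68 tilt -1.0000 | shift norm [ 0.0044 -0.0005  0.2374] spin 0.1749 | F [-0.5 -0.4  1. ] grip 0.999 0.0 q [-0.17  0.47  0.83  1.43 -0.35  1.4  -0.45]
```

View pics/knob.png

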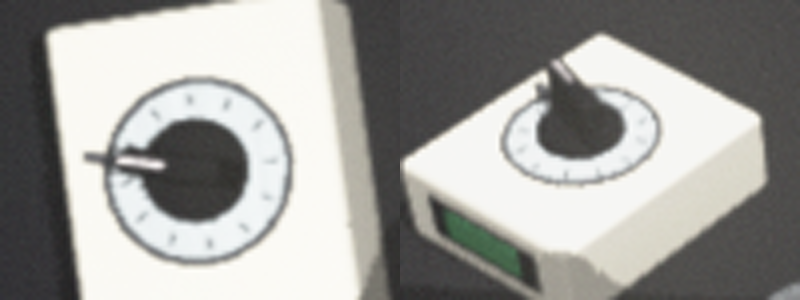

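The knob crop shows the white line, (163,165) to (120,159), running straight into the tab at (90,157). The pointer is on the tab to within about 2°, and the tab hasn't moved. On to the probe.

Emit:
arm_command:
  series: "0 0.004 0 0 0.044; 0 0 0 0 0.044; 0 0 0 0 0.044; 0 0 0 0 0.043; 0 0 0 0.05 0; 0 0 0 0.05 0; 0 0 0 0.05 0; 0 0 0 0 0; 0 0 0 0 0; 0 0 0 0 0"

```text
clock: 11.45
position: [0.5702, -0.3073, 0.1758]
ee_rot: [0.999, -0.048, 0.001, 0.0]
ft_force: [0.2, -0.5, 1.2]
grip_width: 1.0
grasp_force: 0.0
```

```bash
python3 -c "
from h import *
go(.5695,-.3064,.139,-5.8)"
```

```text
t 11.45 p [ 0.5702 -0.3073  0.1758] yaw -5.48 tilt -1.0000 | shift norm [-0.002 -0.002  0.092] spin 0.0018 | F [ 0.2 -0.5  1.2] grip 1.000 0.0 q [-0.22  0.55  0.92  1.51 -0.45  1.3  -0.92]
```

Emit:
arm_command:
  series: "0 -0.002 -0.002 0.03 0.002; 0 0 0 0.03 0; 0 0 0 0.031 0; 0 0 0 0 0; 0 0 0 0 0; 1 0 0 0 0; 1 0 0 0 0; 1 0 0 0 0; 1 0 0 0 0; 1 0 0 0 0"
  newtons: 50

```text
clock: 12.7
position: [0.5693, -0.3061, 0.1389]
ee_rot: [0.999, -0.051, 0.0, 0.0]
ft_force: [-0.8, 0.6, 3.6]
grip_width: 0.264
grasp_force: 50.4
```

```bash
python3 -c "
from h import *
go(.5695,-.3064,.269,-5.8)"
```

```text
t 12.70 p [ 0.5693 -0.3061  0.1389] yaw -5.84 tilt -1.0000 | shift norm [ 0.0008  0.0006 -0.3252] spin -0.0002 | F [-0.8  0.6  3.6] grip 0.264 50.4 q [-0.21  0.58  0.9   1.55 -0.47  1.24 -0.91]
```

Emit:
arm_command:
  series: "1 0 0 -0.01 0; 1 0 0 -0.03 0; 1 0 0 -0.04 0; 1 0 0 -0.05 0; 1 0 0 -0.05 0; 1 0 0 -0.05 0; 1 0 0 -0.05 0; 1 0 0 -0.04 0; 1 0 0 -0.02 0; 1 0 0 0 0"

```text
clock: 13.95
position: [0.5692, -0.3062, 0.2748]
ee_rot: [0.999, -0.051, 0.0, 0.0]
ft_force: [0.3, -0.1, -1.3]
grip_width: 0.266
grasp_force: 49.8
```

```bash
python3 -c "
from h import *
a=np.radians(-5.8)
go(.5046-.065*np.cos(a),.1017-.065*np.sin(a),.269,-5.8)"
```

```text
t 13.95 p [ 0.5692 -0.3062  0.2748] yaw -5.85 tilt -1.0000 | shift norm [-0.4271 -0.9977  0.0143] spin -0.0003 | F [ 0.3 -0.1 -1.3] grip 0.266 49.8 q [-0.23  0.49  0.96  1.37 -0.4   1.48 -0.97]
```

Emit:
arm_command:
  series: "1 -0.015 -0.035 0 0; 1 -0.03 -0.07 0 0; 1 -0.03 -0.07 0 0; 1 -0.03 -0.07 0 0; 1 -0.03 -0.07 0 0; 1 -0.03 -0.07 0 0; 1 -0.03 -0.07 0 0; 1 -0.03 -0.07 0 0; 1 -0.03 -0.07 0 0; 1 -0.03 -0.07 0 0"

```text
clock: 15.2
position: [0.482, -0.0288, 0.274]
ee_rot: [0.999, -0.051, -0.0, -0.0]
ft_force: [-0.0, -0.2, -1.4]
grip_width: 0.266
grasp_force: 49.8
```

Emit:
arm_command:
  series: "1 -0.03 -0.07 0 0; 1 -0.03 -0.07 0 0; 1 -0.03 -0.07 0 0; 1 -0.03 -0.07 0 0; 1 -0.022 -0.052 0 0; 1 0 0 0 0; 1 0 0 0.04 0; 1 0 0 0.04 0; 1 0 0 0 0; 1 0 0 0 0"

```text
clock: 16.45
position: [0.44, 0.1078, 0.2426]
ee_rot: [0.999, -0.051, -0.0, 0.0]
ft_force: [-0.3, 0.3, -1.8]
grip_width: 0.264
grasp_force: 49.8
```

```bash
python3 - <<'E'
from h import *
a=np.radians(-5.8)
go(.5046-.065*np.cos(a),.1017-.065*np.sin(a),.174,-5.8)
from workcell import viewer
o=[]
for n,x,y in(("top",180,190),("side",210,130)):
    p=viewer.camera(n)["pixels"][y:y+110,x:x+100,::-1]; p=(255*(p/255.)**.6).astype(np.uint8);o.append(cv2.resize(p,None,fx=4,fy=4,interpolation=cv2.INTER_CUBIC))
cv2.imwrite("pics/tip.png",np.hstack(o))
E
```

```text
t 16.45 p [0.44   0.1078 0.2426] yaw -5.88 tilt -1.0000 | shift norm [-0.0002 -0.0013  0.1716] spin -0.0005 | F [-0.3  0.3 -1.8] grip 0.264 49.8 q [-1.08 -0.12  0.69  1.9   0.08  1.34 -2.08]
```

View pics/tip.png

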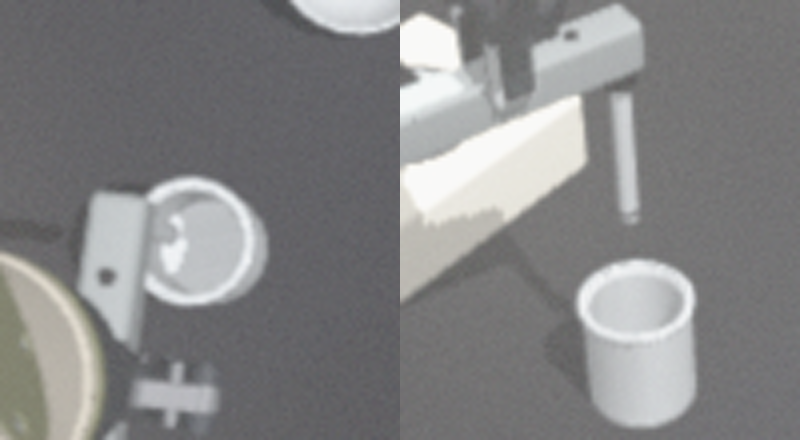

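In this crop the shaft is at the far end of the handle. In the side view its tip is at about (229,222) within the right-hand half. I'll check that against the expected projection.

```bash
python3 - <<'E'
from h import *
a=np.radians(-5.88);u=np.array([np.cos(a),np.sin(a),0]);g=np.array([.44,.1078,.2426])
tip=g+.065*u-[0,0,.114]
print("exp crop tip side",(proj("side",tip)-[210,130])*4,"top",(proj("top",tip)-[180,190])*4)
print("shaft top side",(proj("side",tip+[0,0,.088])-[210,130])*4)
v=np.array([-u[1],u[0],0])
for s in(1,-1): print("far top corner",(proj("side",g+.075*u+s*.012*v+[0,0,.014])-[210,130])*4,(proj("top",g+.075*u+s*.012*v+[0,0,.014])-[180,190])*4)
print("cup rim in side",(proj("side",[.5046,.1017,.07])-[210,130])*4)
E
```

```text
exp crop tip side [228.05198119 218.11467094] top [169.50315541 232.92014433]
shaft top side [217.02943688  84.27422277]
far top corner [216.11762376  -0.6224242 ] [ 88.45710529 187.72428519]
far top corner [242.1841237   23.20142094] [146.26682142 195.31574578]
cup rim in side [234.03387238 298.91946113]
```

The tip is within about 1 px (2 mm) of where I expected it. I'll lower it to a tip height of about 0.036 m, which is a shift of 0.233.

Emit:
arm_command:
  series: "1 0 -0.001 0.02 0; 1 0 0 0.03 0; 1 0 0 0.03 0; 1 0 0 0.03 0; 1 0 0 0.03 0; 1 0 0 0.03 0; 1 0 0 0.03 0; 1 0 0 0.02 0; 1 0 0 0.012 0; 1 0 0 0 0"

```text
clock: 17.8
position: [0.4398, 0.1085, 0.1496]
ee_rot: [0.999, -0.051, -0.0, 0.0]
ft_force: [-0.4, -0.4, -0.8]
grip_width: 0.266
grasp_force: 49.8
```

Emit:
arm_command:
  series: "1 0 0 0 0; 1 0 0 0 0; 1 0 0 0 0; 1 0 0 0 0; 1 0 0 0 0; 1 0 0 0 0; 1 0 0 0 0; 1 0 0 0 0; 1 0 0 0 0; 1 0 0 0 0"

```text
clock: 19.05
position: [0.4398, 0.1085, 0.1498]
ee_rot: [0.999, -0.051, -0.0, -0.0]
ft_force: [0.4, -0.2, -1.3]
grip_width: 0.263
grasp_force: 49.8
```

Emit:
arm_command:
  series: "1 0 0 0 0; 1 0 0 0 0; 1 0 0 0 0; 1 0 0 0 0; 1 0 0 0 0; 1 0 0 0 0; 1 0 0 0 0; 1 0 0 0 0; 1 0 0 0 0; 1 0 0 0 0"

```text
clock: 20.3
position: [0.4399, 0.1085, 0.1498]
ee_rot: [0.999, -0.051, -0.0, -0.0]
ft_force: [0.0, 1.0, -1.5]
grip_width: 0.26
grasp_force: 49.8
```

```bash
python3 -c "
from h import *
go(.440,.1083,.275,-5.85)"
```

```text
t 20.30 p [0.4399 0.1085 0.1498] yaw -5.85 tilt -1.0000 | shift norm [ 0.0004  0.0004 -0.313 ] spin 0.0000 | F [ 0.   1.  -1.5] grip 0.260 49.8 q [-1.07 -0.02  0.73  2.03  0.01  1.13 -2.02]
```

Held for more than 2 s. Now I'll lift out and carry it back.

Emit:
arm_command:
  series: "1 0 0 -0.02 0; 1 0 0 -0.03 0; 1 0 0 -0.04 0; 1 0 0 -0.04 0; 1 0 0 -0.04 0; 1 0 0 -0.04 0; 1 0 0 -0.04 0; 1 0 0 -0.04 0; 1 0 0 -0.02 0; 1 0 0 0 0"

```text
clock: 21.55
position: [0.4401, 0.1086, 0.2742]
ee_rot: [0.999, -0.051, 0.0, -0.0]
ft_force: [0.0, -0.2, -2.1]
grip_width: 0.264
grasp_force: 49.8
```

Emit:
arm_command:
  series: "1 0.015 0.035 0 0; 1 0.03 0.07 0 0; 1 0.03 0.07 0 0; 1 0.03 0.07 0 0; 1 0.03 0.07 0 0; 1 0.03 0.07 0 0; 1 0.03 0.07 0 0; 1 0.03 0.07 0 0; 1 0.03 0.07 0 0; 1 0.03 0.07 0 0"

```text
clock: 22.8
position: [0.5259, -0.1697, 0.2735]
ee_rot: [0.999, -0.051, -0.0, 0.0]
ft_force: [0.7, 0.7, -1.0]
grip_width: 0.264
grasp_force: 49.8
```

Emit:
arm_command:
  series: "1 0.03 0.07 0 0; 1 0.03 0.07 0 0; 1 0.03 0.07 0 0; 1 0.03 0.07 0 0; 1 0.022 0.052 0 0; 1 0 0 0 0; 1 0 0 0 0; 1 0 0 0 0; 1 0 0 0 0; 1 0 0 0 0"

```text
clock: 24.05
position: [0.5693, -0.3052, 0.2739]
ee_rot: [0.999, -0.051, 0.0, -0.0]
ft_force: [-0.5, 0.0, -1.2]
grip_width: 0.266
grasp_force: 49.8
```

```bash
python3 -c "
from h import *
go(.5705,-.3062,.141,-5.85)"
```

```text
t 24.05 p [ 0.5693 -0.3052  0.2739] yaw -5.80 tilt -1.0000 | shift norm [0.0032 0.0024 0.3322] spin 0.0003 | F [-0.5  0.  -1.2] grip 0.266 49.8 q [-0.26  0.51  1.01  1.37 -0.43  1.49 -0.95]
```

Emit:
arm_command:
  series: "1 0.003 0.002 0.02 0; 1 0 0 0.04 0; 1 0 0 0.05 0; 1 0 0 0.05 0; 1 0 0 0.05 0; 1 0 0 0.04 0; 1 0 0 0.025 0; 1 0 0 0 0; 1 0 0 0 0; 1 0 0 0 0"

```text
clock: 25.3
position: [0.5706, -0.3068, 0.1645]
ee_rot: [0.999, -0.051, 0.001, 0.0]
ft_force: [-0.5, -0.2, -1.0]
grip_width: 0.267
grasp_force: 49.8
```

```bash
python3 -c "
from h import *
go(.5705,-.3062,.1395,-5.85)"
```

```text
t 25.30 p [ 0.5706 -0.3068  0.1645] yaw -5.85 tilt -1.0000 | shift norm [-0.0004 -0.0014  0.0624] spin 0.0000 | F [-0.5 -0.2 -1. ] grip 0.267 49.8 q [-0.25  0.58  0.96  1.52 -0.49  1.3  -0.9 ]
```

Emit:
arm_command:
  series: "1 0 -0.001 0.015 0; 1 0 0 0.015 0; 1 0 0 0.013 0; 1 0 0 0.01 0; 1 0 0 0.007 0; 1 0 0 0.003 0; 1 0 0 0 0; 1 0 0 0 0; 1 0 0 0 0; 1 0 0 0 0"

```text
clock: 26.55
position: [0.5704, -0.3062, 0.1389]
ee_rot: [0.999, -0.051, 0.0, -0.0]
ft_force: [-3.1, 2.2, 5.4]
grip_width: 0.264
grasp_force: 50.6
```

```bash
python3 -c "
from h import *
go(.5705,-.3062,.139,-5.85)"
```

```text
t 26.55 p [ 0.5704 -0.3062  0.1389] yaw -5.85 tilt -1.0000 | shift norm [ 0.0003 -0.0001 -0.0003] spin 0.0000 | F [-3.1  2.2  5.4] grip 0.264 50.6 q [-0.24  0.6   0.95  1.55 -0.51  1.25 -0.89]
```

The upward force on the tool shows the handle is seated. I'll open the fingers, rise, and move aside to look.

Emit:
arm_command:
  series: "0 0 0 0 0; 0 0 0 0 0; 0 0 0 0 0; 0 0 0 0 0; 0 0 0 0 0; 0 0 0 0 0; 0 0 0 -0.03 0; 0 0 0 -0.06 0; 0 0 0 -0.1 0; 0 0 0 -0.1 0"

```text
clock: 27.8
position: [0.5701, -0.3063, 0.2567]
ee_rot: [0.999, -0.051, 0.0, 0.0]
ft_force: [1.6, -0.4, 0.5]
grip_width: 1.002
grasp_force: 0.0
```

Emit:
arm_command:
  series: "0 0 0 -0.05 0; 0 -0.05 -0.07 0 0; 0 -0.05 -0.1 0 0; 0 -0.05 -0.1 0 0; 0 -0.05 -0.1 0 0; 0 -0.05 -0.1 0 0; 0 -0.05 -0.1 0 0; 0 0 0 0 0; 0 0 0 0 0; 0 0 0 0 0"

```text
clock: 29.05
position: [0.4743, -0.0685, 0.2745]
ee_rot: [0.999, -0.052, -0.0, 0.0]
ft_force: [0.0, -0.1, -1.0]
grip_width: 1.001
grasp_force: 0.0
```

```bash
python3 - <<'E'
from h import *
from workcell import viewer
go(.57,-.306,.14,-5.85)
o=[]
for n in("top","side"):
    p=viewer.camera(n)["pixels"]; q=np.load(n+".npz")["pixels"]
    x,y=(60,160) if n=="top" else (160,120)
    o.append(cv2.resize(p[y:y+225,x:x+400,::-1],(400,225)))
    o.append(cv2.resize(cv2.absdiff(p,q)[y:y+225,x:x+400,::-1],(400,225)))
cv2.imwrite("pics/end.png",np.vstack([np.hstack(o[:2]),np.hstack(o[2:])]))
E
```

```text
t 29.05 p [ 0.4743 -0.0685  0.2745] yaw -5.98 tilt -1.0000 | shift norm [0.3    0.5653 0.3367] spin -0.0007 | F [ 0.  -0.1 -1. ] grip 1.001 0.0 q [-1.07 -0.13  1.05  1.8   0.12  1.41 -1.71]
```

View pics/end.png

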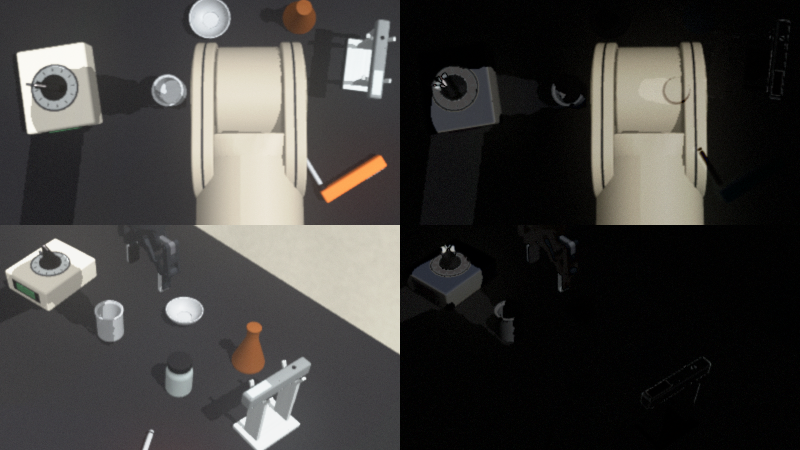

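The probe is back in its notches with only about a 1 mm edge difference. The cup, dish, jar and flask haven't moved (only shadows differ), the pointer is on the tab, and the arm is clear.

```bash
python3 -c "
from workcell import manip
print(manip.hand_in())"
```

```text
the job is handed in; nothing more can be done
None
```

The job is handed in, with no verdict returned: pointer within about 2° of the tab, probe tip held in the cup for over 2 s with no contact seen, and the probe back in its cradle and released, about 1 mm from where it lay; the cup and other vessels show no movement in the pictures.

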